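# Load the pull-out display tray with three desserts

### The arm

A 6-joint arm with a two-finger parallel gripper is mounted at the origin on the work surface. World frame = base frame: x ahead of the robot, y to its left, z up, the work surface at z = 0. Lengths are in m, angles in degrees, forces in N, time in s.
With the tool pointing down it reaches from about 0.25 to 0.725 m from the base axis. Payload 9.7 kg.
Tool frame: the origin (TCP) lies at the very end of the fingers, on their centre line; the grasp point (between the pads) lies 19 mm behind it (bot.grip_depth is the distance from the TCP to the grasp point, in m); z points along the fingers, y is the direction in which the jaws open and shut (so a half turn about z gives the same grasp; the last joint's range is limited). The gripper opens to 85 mm and grips with 20 to 120 N. Pads are 22 mm wide; open, the fingers measure 114 mm over their backs; the gripper's body (76 mm by 85 mm) begins 54 mm behind the grasp point. The pads swing forward as they close: fully open they stand 13 mm farther back than shut.
Start: joints at [68.755, 4.979, 10.078, 95.1, 0, 90], TCP at [0.199, 0.513, 0.231] pointing down, gripper open.
Joint ranges: [-179.16, 179.16], [-48.56, 103.87], [-65.8, 70.77], [-126.05, 130.52], [-82.76, 87.17], [-180, 180]. Speed limits (degrees/s): [127.2, 127.2, 147.25, 180, 180, 180].

### API

Orientations are given as [roll, pitch, yaw] about the fixed x, y, z axes, in that order (R = Rz(yaw) Ry(pitch) Rx(roll)).
In Python, from workcell import bot, viewer gives the robot as it stands.
- The arm moves only by the tool arm_command, never from a script. Its argument "motion" is a list of rows, each a list of 3 entries, a list of its own where there are three numbers: the opening, from 0 (shut) to 1 (fully open), then the shift along the tool's x, y, z in units of 60 mm (1.0 is 60 mm), then the turn, a rotation vector about the tool's x, y, z in units of 6 degrees (1.0 is 6 degrees). A call has 1 to 12 rows; each row shifts and turns the commanded pose from where the row before left it, along the tool's axes as they then stand; what a row does not reach is not made up. A row lasts 1/8 s, in which the tool goes at most 62.5 mm and 10.7 degrees, less where a joint would pass 70% of its speed; a pose out of reach is approached as far as the arm can. A call is refused whole if a number of a shift passes 1 or a number of a turn 1, either way. A call with a gripper value outside its range is refused whole. The fingers move at their own pace and stop on an object; "newtons" is the grip in N (left out, the last holds). Time passes only in rows, so rows that do not move let the fingers close. It gives the time, the measured TCP pose, the force and the opening at its end, in the units of the state.
- bot.get_obs(): the state, without advancing time (a new reading comes with each control period).
- viewer.camera(name): name is "scene" or "top" or "wrist"; returns the picture (480x640x3 uint8, blue, green, red); there is no depth.
- viewer.calibration(name): a dict with "fx", "fy", "cx", "cy" (pixels), "T" (4x4, takes a point from camera to world coordinates). Camera axes: x right, y down, z forward; pixel columns grow to the right and rows downward; lengths in m; the calibration is good to about 2 mm. A picture is of the moment at which its call begins: read the wrist's pose just before it. calibration takes no time and is no camera call; for the wrist camera it gives the pose at the moment of the call.
- bot.job_done(): hands the job in, once; it reports no verdict.
The state is a dict: "time": time; "q": joint angles; "qd": joint speeds; "joint_efforts": joint torques, N m; "ee_pos": TCP position; "tcp_rot": TCP orientation; "wrist_force": force on the tool from outside, world axes, zero at the start; "torque": the same for the moment, N m; "opening": finger opening in m.
Only numpy, scipy, OpenCV 4.12 (cv2) and the standard library are available. Lean on these libraries where they do the work, as an engineer would, in place of code of your own. Each camera call takes 0.05 s, during which the arm holds its last target.

### The job

Slide the tart, the loaf cake and the muffin off the marble slab onto the brass pull-out tray, without lifting or tipping them, so that each stands wholly on the tray. Then push the loaded tray fully home into the glass-sided display bay, with the desserts still standing on it, and leave the other things on the counter where they are.

Things in the scene. Friction and masses are not known exactly. Their poses are not given: they have to be found in the camera images.
- tray (a joint): slide of the brass pull-out tray, m: 0 = pulled out (its start, front edge against the marble slab, 2 mm gap), 0.070 = fully home at its stop, away from the robot: its open front edge is then level with the near ends of the display bay's glass sides. It stays where left; moving it takes about 5 N, 7 N at 60 mm/s, so a dessert shoved against its back wall moves it early.
- tray_mouth (a point): middle of the tray's open front edge, on its floor (24 mm above the counter); moves with the tray. x points into the tray (the way it slides home, away from the robot), y left, z up. Floor: x from 0 (open, no lip) to 129 mm (back wall), y within 204 mm either side (side walls and corner posts). Walls stand 38 mm above the floor.
- slab_edge (a point): middle of the marble slab's far top edge, fixed, 26 mm above the counter, so 2 mm above the tray's floor; axes as tray_mouth. The slab reaches 200 mm from here towards the robot and is 480 mm wide. The open-topped display bay's low glass sides (61 mm high, 476 mm apart) begin 72 mm beyond this edge.
- post_left (a point): left front corner post of the tray, steel, 28 mm wide, 16 mm deep, top 74 mm above the counter (50 mm above the tray floor): this point is on its front face (facing the robot), 50 mm above the counter and 218 mm left (+y) of the tray's middle. A place to push the tray home. Axes as tray_mouth.
- post_right (a point): right front corner post, as the left one, 218 mm to the right (-y) of the middle.
- tart_c (a point): centre (half-way up) of the round low pecan tart, 84 mm wide at the top, 70 mm at the foot, 26 mm high, about 0.18 kg; z up. Starts on the slab.
- loaf_c (a point): centre (half-way up) of the loaf cake, a brown block 96 mm long (its x), 48 mm wide (its y), 46 mm high, about 0.22 kg; z up. Starts on the slab, its long axis within about 35 degrees of the tray's x.
- loaf_end_a (a point): middle of the loaf's end face at its +x end, 48 mm from its centre, half-way up.
- loaf_end_b (a point): middle of the loaf's end face at its -x end.
- muffin_c (a point): centre (half-way up) of the muffin in a pleated paper cup, 50 mm wide at the foot, 66 mm at the crown, 55 mm high, about 0.12 kg; z up. Starts on the slab. The three desserts stand about 140 mm apart side by side, in any order; straight ahead of each the tray is free.
- nozzle_l: bystander: small steel piping nozzle, a cone 24 mm wide and 36 mm high, standing on the slab between the left and middle desserts or a little behind; origin under its foot.
- nozzle_r: bystander: same nozzle, between the middle and right desserts.
- jar: bystander: jar, 64 mm wide, 95 mm high, on the counter left of the slab; origin under its foot.
- shaker: bystander: aluminium sugar shaker, 60 mm wide, 112 mm high, on the counter right of the slab; origin under its foot.
- cutter: bystander: steel ring cutter, 72 mm wide, 45 mm high, on the counter right of the slab; origin under its foot.
- palette_knife: bystander: spatula lying flat on the counter left of the slab; origin at its middle.
Mind the look-alikes: they are no part of the job. Leave any black or turquoise look-alike of the part that bears muffin_c alone.

How it is judged:
By the outcome, as a careful person would: the job done as asked, in the order asked, and still so for the second after the job is handed in, with the robot touching nothing.
It also fails if it takes over 67 s, if anything falls off the work surface, if the arm or the gripper's body presses on something with over 40 N, if the wrist force passes 120 N, or if a joint passes its speed limit or range.

## Working session

There is one attempt and no reset: what is moved stays moved. The work goes in short steps, Python scripts to look and compute and a tool call to move; the robot and the scene stay as the last step left them, time stands still between calls to the robot, and variables do not carry over. Pictures are saved under pics/ and viewed, and the job is handed in when it is done.

Besides the shell and the picture viewer there is one more tool, called after ">>>" as name(argument=value, ...) on one line, values as JSON. arm_command: Moves the arm, as the interface text tells. Its arguments: {"type":"object","properties":{"motion":{"type":"array"},"newtons":{"type":"number"}},"required":["motion"]}

```bash
ls; mkdir -p pics
python3 - <<'E'
from workcell import bot, viewer
import cv2,numpy as np
for n in ["scene","top"]:
    im=viewer.camera(n); cv2.imwrite(f"pics/{n}0.png",im)
    c=viewer.calibration(n); print(n,c["fx"],c["cx"],c["cy"]);print(np.round(c["T"],3))
print(bot.get_obs())
E
```

```text
pics
scene 474.9095644372373 314.8290344600831 237.74133947022867
[[-0.07   0.651 -0.755  1.339]
 [ 0.998  0.046 -0.053  0.044]
 [ 0.    -0.757 -0.653  0.754]
 [ 0.     0.     0.     1.   ]]
top 558.7087262255055 328.7220436709403 251.99592123718105
[[-2.300e-02 -9.940e-01  1.070e-01  3.940e-01]
 [-1.000e+00  2.200e-02 -9.000e-03  1.000e-03]
 [ 7.000e-03 -1.070e-01 -9.940e-01  1.435e+00]
 [ 0.000e+00  0.000e+00  0.000e+00  1.000e+00]]
{'time': 0.1, 'q': array([ 6.87547704e+01,  5.00974912e+00,  1.00392355e+01,  9.51011362e+01,
       -3.82268890e-04,  9.00003724e+01]), 'qd': array([ 0.06621371, -0.09015457,  0.02680394,  0.06859601, -0.02251398,
        0.04982552]), 'joint_efforts': array([ 4.96841676e-04, -5.21561337e+01,  4.65655267e+01,  1.60675828e-02,
        4.93019991e-05, -2.62252547e-05]), 'ee_pos': array([0.19922252, 0.5124209 , 0.23063887]), 'tcp_rot': array([-1.79928350e+02,  3.82734302e-04,  1.58754398e+02]), 'wrist_force': array([0.2174182 , 0.21966147, 0.46347161]), 'torque': array([ 0.00962397,  0.03606169, -0.02869467]), 'opening': 0.08542545981261615}
```

View pics/scene0.png

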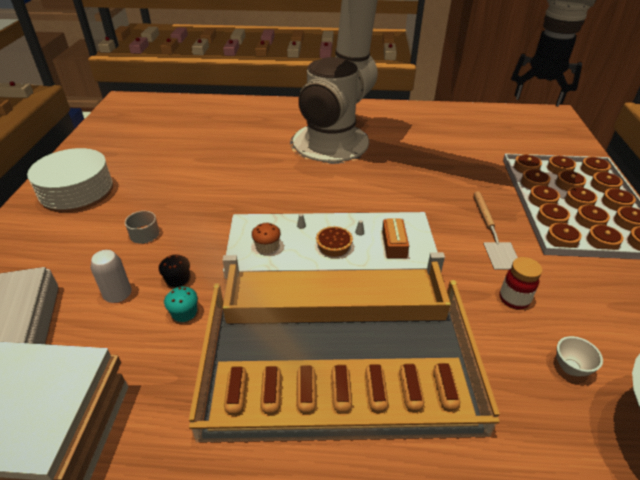

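View pics/top0.png

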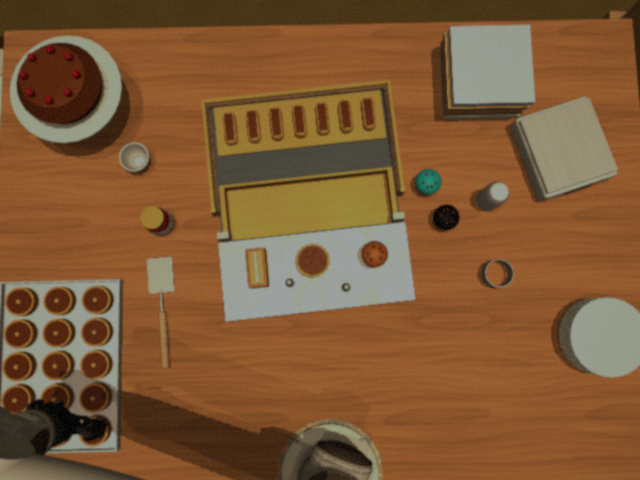

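The robot is at the bottom of the top view. Muffin candidates are brown (374,254) on the slab, black (446,217) and turquoise (428,182). I choose the brown one. The loaf candidates are the block at (258,267) and the éclairs in the bay, and I choose the block. The tart candidates are the one at (312,260) and those on the tray at far left, and I choose (312,260). Next is a close crop to check.

Run:
```python
import cv2
im=cv2.imread("pics/top0.png")[155:330,200:430]
cv2.imwrite("pics/crop0.png",cv2.resize(im,None,fx=3.4,fy=3.4,interpolation=cv2.INTER_CUBIC))
im=cv2.imread("pics/scene0.png")[200:340,200:460]
cv2.imwrite("pics/crop1.png",cv2.resize(im,None,fx=3,fy=3,interpolation=cv2.INTER_CUBIC))
```

```text
(no output)
```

View pics/crop0.png

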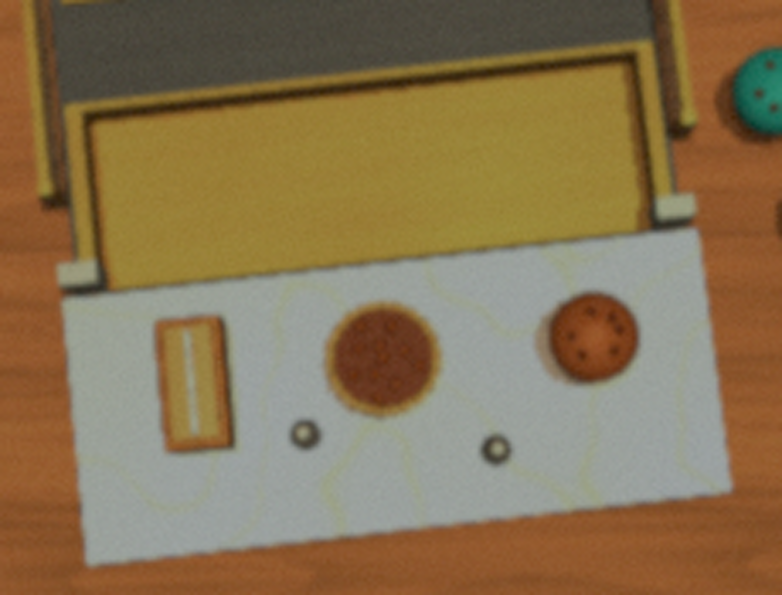

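View pics/crop1.png

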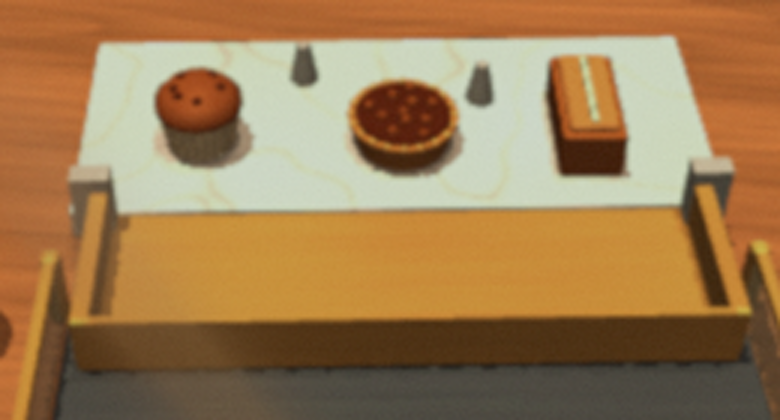

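The crop shows the loaf at left, tart in the middle and brown muffin at right on the slab. The nozzles stand at crop (305,434) and (496,449), and the posts are the grey caps at (78,274) and (674,208). Next I measure them.

```bash
cat > h.py <<'E'
import numpy as np,cv2
from workcell import bot,viewer
def ray(c,px,z):
    T=c["T"];d=T[:3,:3]@np.array([(px[0]-c["cx"])/c["fx"],(px[1]-c["cy"])/c["fy"],1.])
    return (T[:3,3]+d*(z-T[2,3])/d[2])
E
python3 - <<'E'
from h import *
im=cv2.imread("pics/top0.png");c=viewer.calibration("top")
hsv=cv2.cvtColor(im,cv2.COLOR_BGR2HSV)
roi=np.zeros(im.shape[:2],np.uint8);roi[222:325,215:420]=255
slab=((hsv[...,1]<60)&(hsv[...,2]>90)&(roi>0)).astype(np.uint8)*255
cs,_=cv2.findContours(slab,0,2);C=max(cs,key=cv2.contourArea)
r=cv2.approxPolyDP(cv2.convexHull(C),4,True)[:,0];print("hull",r.tolist())
for p in r: print(p,np.round(ray(c,p,.026),4))
roi2=np.zeros_like(roi);roi2[236:312,228:405]=255
m=((hsv[...,1]>95)&(roi2>0)).astype(np.uint8)*255
m=cv2.morphologyEx(m,cv2.MORPH_OPEN,np.ones((3,3)))
cs,_=cv2.findContours(m,0,2)
for k in cs:
    if cv2.contourArea(k)<100: continue
    print("obj",cv2.contourArea(k),cv2.minAreaRect(k),cv2.minEnclosingCircle(k))
def cp(x,y): return (200+(x+.5)/3.4-.5,155+(y+.5)/3.4-.5)
for n,x,y,z in [("postL",78,274,.074),("postR",674,208,.074),("nozL",305,434,.062),("nozR",496,449,.062)]:
    print(n,cp(x,y),np.round(ray(c,cp(x,y),z),4))
for n,x,y,z in [("farL",62,297,.026),("farR",700,230,.026),("nearL",87,565,.026),("nearR",732,490,.026),("backL in top",88,112,.062),("backR in top",637,60,.062)]:
    print(n,np.round(ray(c,cp(x,y),z),4))
E
```

```text
hull [[404, 222], [414, 299], [225, 319], [220, 242]]
[404 222] [ 0.6185 -0.2057  0.026 ]
[414 299] [ 0.422  -0.2235  0.026 ]
[225 319] [0.3831 0.2516 0.026 ]
[220 242] [0.5775 0.2637 0.026 ]
obj 388.5 ((369.0, 306.5), (9.0, 70.0), 90.0) ((369.0, 306.5), 35.28820037841797)
obj 719.0 ((256.6485290527344, 267.4851379394531), (38.706947326660156, 20.099750518798828), 84.2894058227539) ((256.5, 267.5), 20.796733856201172)
obj 824.0 ((312.0, 260.0), (32.0, 32.0), 90.0) ((312.0, 260.0), 16.763153076171875)
obj 498.5 ((373.5, 254.0), (24.0, 25.0), 90.0) ((373.6851806640625, 253.98147583007812), 13.295443534851074)
postL (222.58823529411765, 235.23529411764707) [0.5879 0.2483 0.074 ]
postR (397.88235294117646, 215.8235294117647) [ 0.6266 -0.1841  0.074 ]
nozL (289.3529411764706, 282.29411764705884) [0.4693 0.0871 0.062 ]
nozR (345.52941176470586, 286.7058823529412) [ 0.4553 -0.0506  0.062 ]
farL [0.5776 0.269  0.026 ]
farR [ 0.6176 -0.2096  0.026 ]
nearL [0.3786 0.2511 0.026 ]
nearR [ 0.4225 -0.2259  0.026 ]
backL in top [0.7096 0.2428 0.062 ]
backR in top [ 0.74   -0.1624  0.062 ]
```

```bash
cat >> h.py <<'E'
E0=np.array([.598,.0307]);YAW=np.radians(5.0)
R2=np.array([[np.cos(YAW),-np.sin(YAW)],[np.sin(YAW),np.cos(YAW)]])
def tr(p): return (np.asarray(p)[:2]-E0)@R2   # slab-edge frame
E
python3 - <<'E'
from h import *
c=viewer.calibration("top");s=viewer.calibration("scene")
def cp(x,y): return (200+(x+.5)/3.4-.5,155+(y+.5)/3.4-.5)
def cs(x,y): return (200+(x+.5)/3-.5,200+(y+.5)/3-.5)
def show(n,p): print(n,np.round(p,4),"slab mm",np.round(1000*tr(p),1))
show("tart top",ray(c,(312.,260.),.052)); show("tart scene",ray(s,cs(403,116),.052))
show("muf top",ray(c,cp(594,337),.066)); show("muf scene", ray(s,cs(199,104),.066))
for x,y in [(155,320),(220,317),(232,445),(168,450)]: show("loaf",ray(c,cp(x,y),.072))
for x,y in [(549,57),(610,57),(625,135),(560,137)]: show("loaf scene",ray(s,cs(x,y),.072))
show("nozL",ray(c,cp(305,434),.062));show("nozR",ray(c,cp(496,449),.062))
show("nozL s",ray(s,cs(482,62),.062));show("nozR s",ray(s,cs(304,47),.062))
show("edge s L",ray(s,cs(106,214),.026));show("edge s R",ray(s,cs(690,206),.026))
show("near s",ray(s,cs(99,41),.026));show("near s",ray(s,cs(673,36),.026))
E
```

```text
tart top [0.5239 0.0306 0.052 ] slab mm [-73.8   6.3]
tart scene [0.5263 0.0304 0.052 ] slab mm [-71.5   5.9]
muf top [ 0.5346 -0.1237  0.066 ] slab mm [ -76.6 -148.3]
muf scene [ 0.5396 -0.1216  0.066 ] slab mm [ -71.5 -146.6]
loaf [0.5534 0.1933 0.072 ] slab mm [-30.2 165.9]
loaf [0.5546 0.1464 0.072 ] slab mm [-33.2 119.1]
loaf [0.462  0.1389 0.072 ] slab mm [-126.   119.6]
loaf [0.4595 0.1847 0.072 ] slab mm [-124.6  165.5]
loaf scene [0.4722 0.1399 0.072 ] slab mm [-115.8  119.8]
loaf scene [0.4689 0.1867 0.072 ] slab mm [-115.   166.7]
loaf scene [0.5591 0.1912 0.072 ] slab mm [-24.8 163.2]
loaf scene [0.5646 0.1443 0.072 ] slab mm [-23.4 116.1]
nozL [0.4693 0.0871 0.062 ] slab mm [-123.3   67.4]
nozR [ 0.4553 -0.0506  0.062 ] slab mm [-149.3  -68.6]
nozL s [0.4695 0.0892 0.062 ] slab mm [-123.    69.5]
nozR s [ 0.4604 -0.0504  0.062 ] slab mm [-144.1  -68.8]
edge s L [ 0.6197 -0.1802  0.026 ] slab mm [   3.2 -212. ]
edge s R [0.5816 0.2422 0.026 ] slab mm [  2.1 212.2]
near s [ 0.4187 -0.2262  0.026 ] slab mm [-201.  -240.3]
near s [0.3781 0.2508 0.026 ] slab mm [-199.9  238.4]
```

>>> arm_command(motion=[[0.24, [0, 0, 0], [0, 0, 1]], [0.24, [0, 0, 0], [0, 0, 1]], [0.24, [0, 0, 0], [0, 0, 1]], [0.24, [0, 0, 0], [0, 0, 1]], [0.24, [0, 0, 0], [0, 0, 1]], [0.24, [0, 0, 0], [0, 0, 1]], [0.24, [0, 0, 0], [0, 0, 1]], [0.24, [0, 0, 0], [0, 0, 1]], [0.24, [0, 0, 0], [0, 0, 1]], [0.24, [0, 0, 0], [0, 0, 1]], [0.24, [0, 0, 0], [0, 0, 1]], [0.24, [0, 0, 0], [0, 0, 1]]])

```text
time: 1.6
ee_pos: [0.1992, 0.5125, 0.2309]
tcp_rot: [-180.0, 0.0, 86.6]
wrist_force: [-0.1, 0.8, -0.2]
opening: 0.0206
```

>>> arm_command(motion=[[0.24, [0, 0, 0], [0, 0, 1]], [0.24, [0, 0, 0], [0, 0, 1]], [0.24, [0, 0, 0], [0, 0, 1]], [0.24, [0, 0, 0], [0, 0, 1]], [0.24, [0, 0, 0], [0, 0, 1]], [0.24, [0, 0, 0], [0, 0, 1]], [0.24, [0, 0, 0], [0, 0, 1]], [0.24, [0, 0, 0], [0, 0, 1]], [0.24, [0, 0, 0], [0, 0, 1]], [0.24, [0, 0, 0], [0, 0, 1]], [0.24, [0, 0, 0], [0, 0, 1]], [0.24, [0, 0, 0], [0, 0, 1]]])

```text
time: 3.1
ee_pos: [0.3915, 0.3567, 0.2312]
tcp_rot: [-170.0, 4.6, 37.0]
wrist_force: [0.6, 0.4, -0.2]
opening: 0.0207
```

>>> arm_command(motion=[[0.24, [0, 0, 0], [0, 0, 1]], [0.24, [0, 0, 0], [0, 0, 0.6]], [0.24, [0, 0, 0], [0, 0, 0]]])

```text
time: 3.48
ee_pos: [0.4152, 0.3197, 0.2314]
tcp_rot: [-168.7, 6.3, 31.5]
wrist_force: [-0.5, 1.2, 0.4]
opening: 0.0205
```

Run:
```python
from h import *
o=bot.get_obs()
for k in o: print(k,np.round(o[k],4))
```

```text
time 3.475
q [ 31.4682   7.2454  11.6549 100.7026  11.3191 179.9975]
qd [ 1.8778 -0.3274  0.0379 -0.3044  0.0474  0.117 ]
joint_efforts [-1.51810e+00 -5.32121e+01  4.53800e+01  1.33330e+00  5.75800e-01
  7.00000e-04]
ee_pos [0.4152 0.3197 0.2314]
tcp_rot [-168.6806    6.2927   31.4707]
wrist_force [-0.5103  1.2213  0.3755]
torque [-0.043  -0.1961  0.016 ]
opening 0.0205
```

Run:
```python
from h import *
from scipy.spatial.transform import Rotation as Ro
o=bot.get_obs()
Rc=Ro.from_euler('xyz',o["tcp_rot"],degrees=True)
for yd in (60,185):
    v=(Rc.inv()*Ro.from_euler('xyz',[180,0,yd],degrees=True)).as_rotvec(degrees=True); print(yd,v,v/6)
```

```text
60 [-12.64021909   3.32812055 -29.02862622] [-2.10670318  0.55468676 -4.83810437]
185 [ -11.98371668  -13.19259488 -153.28809927] [ -1.99728611  -2.19876581 -25.54801655]
```

>>> arm_command(motion=[[0.24, [0, 0, 0], [-0.42, 0.11, -0.97]], [0.24, [0, 0, 0], [-0.42, 0.11, -0.97]], [0.24, [0, 0, 0], [-0.42, 0.11, -0.97]], [0.24, [0, 0, 0], [-0.42, 0.11, -0.97]], [0.24, [0, 0, 0], [-0.42, 0.11, -0.97]], [0.24, [0, 0, 0], [0, 0, -1]], [0.24, [0, 0, 0], [0, 0, -1]], [0.24, [0, 0, 0], [0, 0, -1]], [0.24, [0, 0, 0], [0, 0, -1]], [0.24, [0, 0, 0], [0, 0, -1]], [0.24, [0, 0, 0], [0, 0, -1]], [0.24, [0, 0, 0], [0, 0, -1]]])

```text
time: 4.97
ee_pos: [0.414, 0.3212, 0.2318]
tcp_rot: [180.0, -0.0, 102.5]
wrist_force: [0.3, 0.2, -0.2]
opening: 0.0204
```

>>> arm_command(motion=[[0.24, [0, 0, 0], [0, 0, -1]], [0.24, [0, 0, 0], [0, 0, -1]], [0.24, [0, 0, 0], [0, 0, -1]], [0.24, [0, 0, 0], [0, 0, -1]], [0.24, [0, 0, 0], [0, 0, -1]], [0.24, [0, 0, 0], [0, 0, -1]], [0.24, [0, 0, 0], [0, 0, -1]], [0.24, [0, 0, 0], [0, 0, -1]], [0.24, [0, 0, 0], [0, 0, -1]], [0.24, [0, 0, 0], [0, 0, -1]], [0.24, [0, 0, 0], [0, 0, -1]], [0.24, [0, 0, 0], [0, 0, -1]]])

```text
time: 6.48
ee_pos: [0.414, 0.3212, 0.2318]
tcp_rot: [180.0, -0.0, 174.5]
wrist_force: [-0.2, 0.1, 0.3]
opening: 0.0207
```

>>> arm_command(motion=[[0.24, [0, 0, 0], [0, 0, -1]], [0.24, [0, 0, 0], [0, 0, -0.75]]])

```text
time: 6.72
ee_pos: [0.4141, 0.3212, 0.2318]
tcp_rot: [179.9, -0.0, -175.1]
wrist_force: [0.2, -0.6, -0.4]
opening: 0.0205
```

```bash
cat >> h.py <<'E'
def togo(x,y,z):
    o=bot.get_obs(); p=o["ee_pos"]; t=tr(p)*1000
    print("t",o["time"],"now slab",np.round(t,1),"z",round(p[2]*1000,1),"rot",np.round(o["tcp_rot"],1))
    print("units tool xyz",np.round(np.array([-(x-t[0]),y-t[1],-(z-p[2]*1000)])/60,2))
E
python3 -c "
from h import *
togo(-152,142.5,36)"
```

```text
t 6.725 now slab [-157.9  305.4] z 231.8 rot [ 179.9   -0.  -175.1]
units tool xyz [-0.1  -2.72  3.26]
```

>>> arm_command(motion=[[0.24, [0, -0.54, 0], [0, 0, 0]], [0.24, [0, -0.54, 0], [0, 0, 0]], [0.24, [0, -0.54, 0], [0, 0, 0]], [0.24, [-0.1, -0.55, 0], [0, 0, 0]], [0.24, [0, -0.55, 0.5], [0, 0, 0]], [0.24, [0, 0, 0.6], [0, 0, 0]], [0.24, [0, 0, 0.6], [0, 0, 0]], [0.24, [0, 0, 0.6], [0, 0, 0]], [0.24, [0, 0, 0.5], [0, 0, 0]], [0.24, [0, 0, 0.3], [0, 0, 0]], [0.24, [0, 0, 0.16], [0, 0, 0]], [0.24, [0, 0, 0], [0, 0, 0]]])

```text
time: 8.22
ee_pos: [0.4339, 0.1586, 0.0362]
tcp_rot: [180.0, -0.0, -175.3]
wrist_force: [-0.1, 0.5, 0.9]
opening: 0.0206
```

```bash
python3 -c "
from h import *
togo(7,142.5,36)
im=viewer.camera('scene')[140:420,160:500];cv2.imwrite('pics/s1.png',cv2.resize(im,None,fx=2.1,fy=2.1))"
```

```text
t 8.225 now slab [-152.3  141.7] z 36.2 rot [ 180.    -0.  -175.3]
units tool xyz [-2.66  0.01  0.  ]
```

View pics/s1.png

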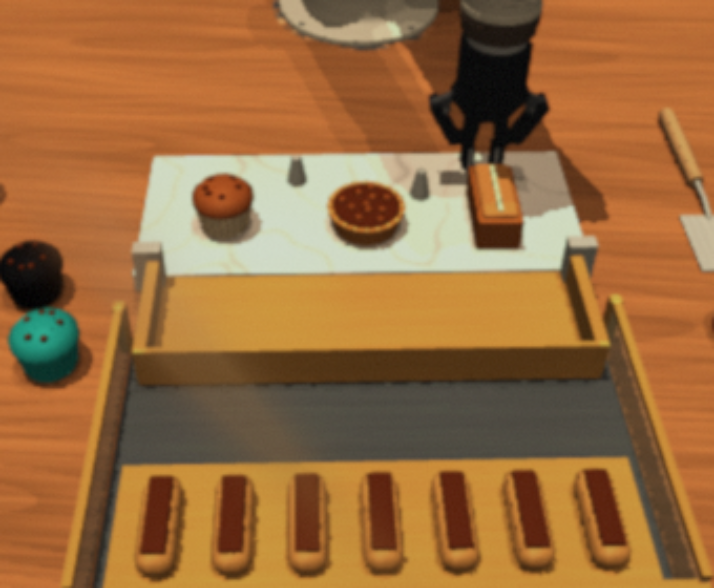

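The fingers (480,155) stand just behind the loaf and line up with it. I push now.

>>> arm_command(motion=[[0.24, [-0.15, 0, 0], [0, 0, 0]], [0.24, [-0.2, 0, 0], [0, 0, 0]], [0.24, [-0.25, 0, 0], [0, 0, 0]], [0.24, [-0.25, 0, 0], [0, 0, 0]], [0.24, [-0.25, 0, 0], [0, 0, 0]], [0.24, [-0.25, 0, 0], [0, 0, 0]], [0.24, [-0.25, 0, 0], [0, 0, 0]], [0.24, [-0.25, 0, 0], [0, 0, 0]], [0.24, [-0.25, 0, 0], [0, 0, 0]], [0.24, [-0.2, 0, 0], [0, 0, 0]], [0.24, [-0.2, 0, 0], [0, 0, 0]], [0.24, [-0.1, 0, 0], [0, 0, 0]]])

```text
time: 9.78
ee_pos: [0.5901, 0.171, 0.0359]
tcp_rot: [180.0, -0.0, -175.3]
wrist_force: [-1.2, 0.9, -0.1]
opening: 0.0208
```

```bash
python3 -c "
from h import *
togo(7,142.5,36)
im=viewer.camera('scene')[140:420,160:500];cv2.imwrite('pics/s2.png',cv2.resize(im,None,fx=2.1,fy=2.1))"
```

```text
t 9.775 now slab [  4.3 140.5] z 35.9 rot [ 180.    -0.  -175.3]
units tool xyz [-0.04  0.03 -0.  ]
```

View pics/s2.png

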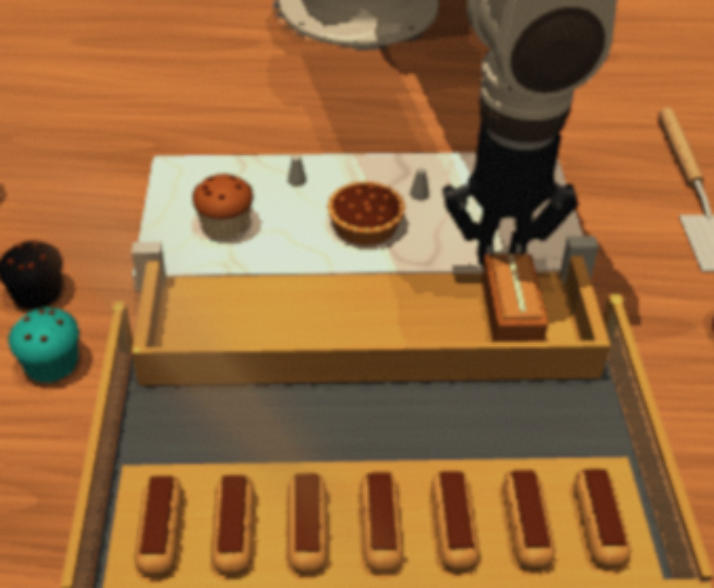

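The loaf stands on the tray (515,295), clear of the back wall. I withdraw and go behind the tart.

>>> arm_command(motion=[[0.24, [0.3, 0, 0], [0, 0, 0]], [0.47, [0.3, 0, -0.4], [0, 0, 0]], [0.47, [0.3, -0.3, -0.6], [0, 0, 0]], [0.47, [0.4, -0.5, -0.5], [0, 0, 0]], [0.47, [0.5, -0.5, 0], [0, 0, 0]], [0.47, [0.3, -0.5, 0], [0, 0, 0]], [0.47, [0.2, -0.44, 0], [0, 0, 0]], [0.47, [0, 0, 0], [0, 0, 0]]])

```text
time: 10.82
ee_pos: [0.4626, 0.0246, 0.1266]
tcp_rot: [180.0, 0.1, -175.5]
wrist_force: [-0.8, 0.2, 0.2]
opening: 0.0404
```

```bash
python3 -c "
from h import *
togo(-134,6,34)
s=viewer.calibration('scene')
for x,y in [(485,258),(535,257),(497,329),(548,324)]: print(np.round(1000*tr(ray(s,(160+x/2.1,140+y/2.1),.070)),0))
im=viewer.camera('top')[150:330,200:440];cv2.imwrite('pics/t3.png',cv2.resize(im,None,fx=3,fy=3))"
```

```text
t 10.825 now slab [-135.5    5.7] z 126.6 rot [ 1.800e+02  1.000e-01 -1.755e+02]
units tool xyz [-0.02  0.    1.54]
[ 29. 119.]
[ 29. 169.]
[123. 117.]
[118. 165.]
```

View pics/t3.png

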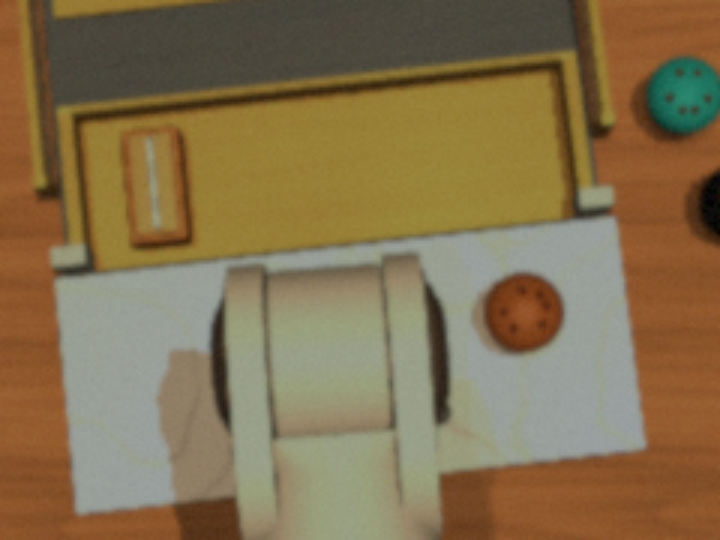

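The top view shows the loaf well inside the tray at (157,185). Next I go down behind the tart.

>>> arm_command(motion=[[0.47, [0, 0, 0.4], [0, 0, 0]], [0.47, [0, 0, 0.5], [0, 0, 0]], [0.47, [0, 0, 0.4], [0, 0, 0]], [0.47, [0, 0, 0.24], [0, 0, 0]], [0.47, [0, 0, 0], [0, 0, 0]]])

```text
time: 11.5
ee_pos: [0.4624, 0.0263, 0.0329]
tcp_rot: [180.0, -0.1, -175.3]
wrist_force: [0.5, 0.2, 0.2]
opening: 0.0404
```

```bash
python3 -c "
from h import *
togo(14,6,34)
im=viewer.camera('scene')[140:420,160:500];cv2.imwrite('pics/s4.png',cv2.resize(im,None,fx=2.1,fy=2.1))"
```

```text
t 11.5 now slab [-135.4    7.4] z 32.9 rot [ 1.800e+02 -1.000e-01 -1.753e+02]
units tool xyz [-2.49 -0.02 -0.02]
```

View pics/s4.png

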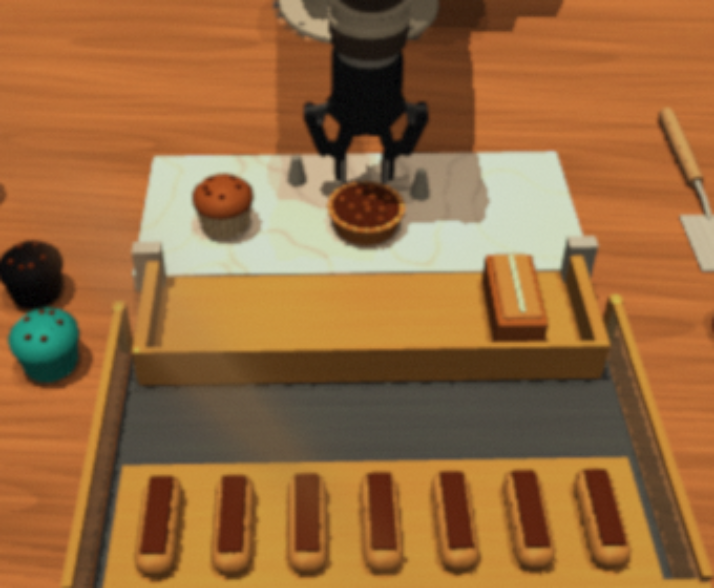

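The fingers straddle the tart's centre line behind it and clear both nozzles, at (297,170) and (421,183). I push.

>>> arm_command(motion=[[0.47, [-0.15, 0, 0], [0, 0, 0]], [0.47, [-0.2, -0.01, 0], [0, 0, 0]], [0.47, [-0.25, 0, 0], [0, 0, 0]], [0.47, [-0.25, 0, 0], [0, 0, 0]], [0.47, [-0.25, 0, 0], [0, 0, 0]], [0.47, [-0.25, 0, 0], [0, 0, 0]], [0.47, [-0.25, 0, 0], [0, 0, 0]], [0.47, [-0.25, 0, 0], [0, 0, 0]], [0.47, [-0.22, 0, 0], [0, 0, 0]], [0.47, [-0.2, 0, 0], [0, 0, 0]], [0.47, [-0.15, 0, 0], [0, 0, 0]], [0.47, [-0.07, 0, 0], [0, 0, 0]]])

```text
time: 13.05
ee_pos: [0.6122, 0.0374, 0.0334]
tcp_rot: [180.0, -0.0, -175.3]
wrist_force: [-1.6, -0.4, -0.5]
opening: 0.0401
```

```bash
python3 -c "
from h import *
togo(14,6,34)
im=viewer.camera('scene')[140:420,160:500];cv2.imwrite('pics/s5.png',cv2.resize(im,None,fx=2.1,fy=2.1))"
```

```text
t 13.05 now slab [14.7  5.4] z 33.4 rot [ 180.    -0.  -175.3]
units tool xyz [ 0.01  0.01 -0.01]
```

View pics/s5.png

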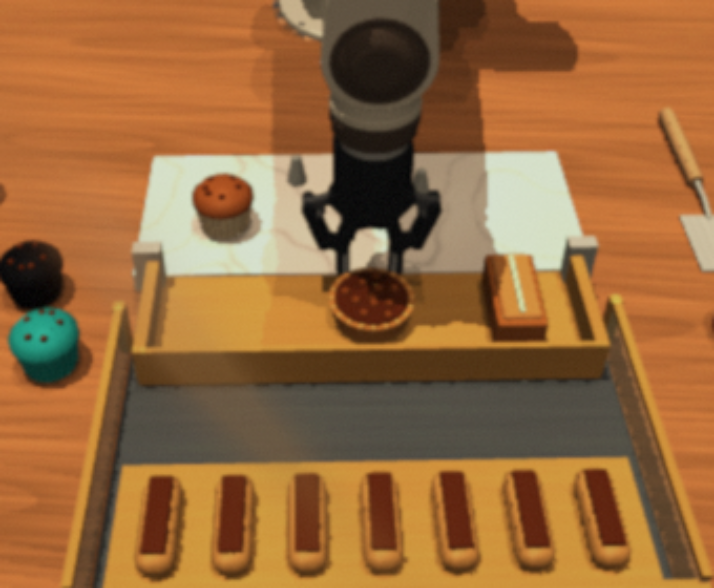

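The tart stands on the tray at (370,300), off the wall. Next is the muffin.

>>> arm_command(motion=[[0.47, [0.3, 0, 0], [0, 0, 0]], [0.47, [0.3, 0, -0.4], [0, 0, 0]], [0.47, [0.3, -0.3, -0.6], [0, 0, 0]], [0.47, [0.4, -0.5, -0.5], [0, 0, 0]], [0.47, [0.5, -0.5, 0], [0, 0, 0]], [0.47, [0.4, -0.5, 0], [0, 0, 0]], [0.47, [0.18, -0.45, 0], [0, 0, 0]], [0.47, [0, -0.3, 0], [0, 0, 0]], [0.47, [0, 0, 0], [0, 0, 0]]])

```text
time: 14.22
ee_pos: [0.4822, -0.1275, 0.1235]
tcp_rot: [180.0, 0.0, -175.4]
wrist_force: [-0.5, 1.1, -0.5]
opening: 0.04
```

```bash
python3 -c "
from h import *
togo(-128,-147.5,34)
im=viewer.camera('top')[150:330,200:440];cv2.imwrite('pics/t6.png',cv2.resize(im,None,fx=3,fy=3))"
```

```text
t 14.225 now slab [-129.1 -147.5] z 123.5 rot [ 180.     0.  -175.4]
units tool xyz [-0.02  0.    1.49]
```

View pics/t6.png

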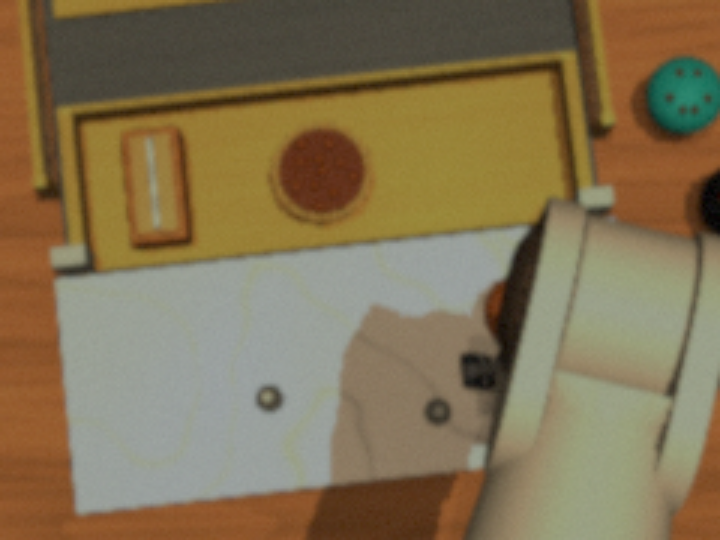

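The tart is on the tray at (320,170) and both nozzles have not moved. I go down behind the muffin.

>>> arm_command(motion=[[0.47, [0, 0, 0.4], [0, 0, 0]], [0.47, [0, 0, 0.5], [0, 0, 0]], [0.47, [0, 0, 0.4], [0, 0, 0]], [0.47, [0, 0, 0.19], [0, 0, 0]], [0.47, [0, 0, 0], [0, 0, 0]]])

```text
time: 14.9
ee_pos: [0.4817, -0.1261, 0.0337]
tcp_rot: [179.9, -0.1, -175.3]
wrist_force: [-1.2, -0.6, 0.2]
opening: 0.0403
```

```bash
python3 -c "
from h import *
togo(26,-147,34)
im=viewer.camera('scene')[140:420,160:500];cv2.imwrite('pics/s7.png',cv2.resize(im,None,fx=2.1,fy=2.1))"
```

```text
t 14.9 now slab [-129.5 -146.1] z 33.7 rot [ 1.799e+02 -1.000e-01 -1.753e+02]
units tool xyz [-2.59 -0.02 -0.01]
```

View pics/s7.png

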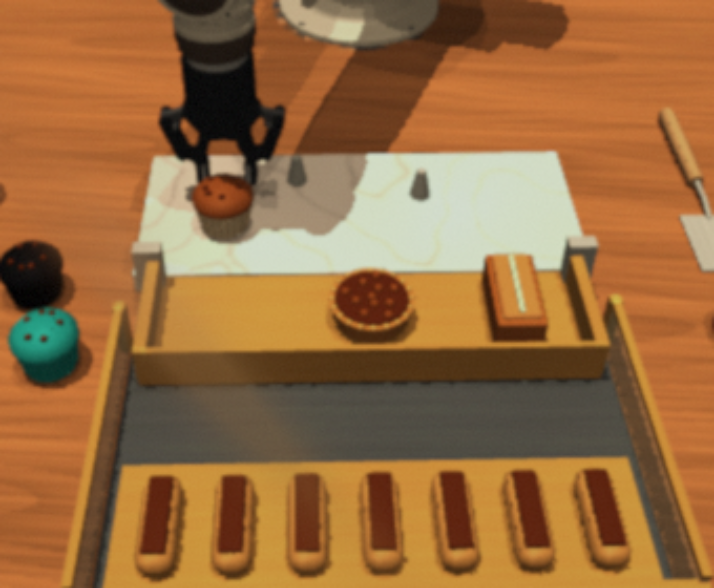

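The fingers are centred behind the muffin at (226,175). I push in two slower legs.

>>> arm_command(motion=[[0.47, [-0.1, -0.02, 0], [0, 0, 0]], [0.47, [-0.12, -0.02, 0], [0, 0, 0]], [0.47, [-0.15, 0, 0], [0, 0, 0]], [0.47, [-0.17, 0, 0], [0, 0, 0]], [0.47, [-0.17, 0, 0], [0, 0, 0]], [0.47, [-0.17, 0, 0], [0, 0, 0]], [0.47, [-0.17, 0, 0], [0, 0, 0]], [0.47, [-0.17, 0, 0], [0, 0, 0]], [0.47, [-0.17, 0, 0], [0, 0, 0]], [0.47, [-0.17, 0, 0], [0, 0, 0]]])

```text
time: 16.2
ee_pos: [0.5761, -0.1214, 0.034]
tcp_rot: [180.0, -0.0, -175.3]
wrist_force: [-0.4, 0.2, 0.7]
opening: 0.0401
```

>>> arm_command(motion=[[0.47, [-0.17, 0, 0], [0, 0, 0]], [0.47, [-0.17, 0, 0], [0, 0, 0]], [0.47, [-0.17, 0, 0], [0, 0, 0]], [0.47, [-0.17, 0, 0], [0, 0, 0]], [0.47, [-0.15, 0, 0], [0, 0, 0]], [0.47, [-0.12, 0, 0], [0, 0, 0]], [0.47, [-0.07, 0, 0], [0, 0, 0]], [0.47, [0, 0, 0], [0, 0, 0]]])

```text
time: 17.2
ee_pos: [0.6365, -0.1165, 0.0339]
tcp_rot: [180.0, -0.0, -175.3]
wrist_force: [0.2, -0.1, -1.1]
opening: 0.0402
```

```bash
python3 -c "
from h import *
togo(26,-147,34)
im=viewer.camera('scene')[140:420,160:500];cv2.imwrite('pics/s8.png',cv2.resize(im,None,fx=2.1,fy=2.1))"
```

```text
t 17.2 now slab [  25.5 -150. ] z 33.9 rot [ 180.    -0.  -175.3]
units tool xyz [-0.01  0.05 -0.  ]
```

View pics/s8.png

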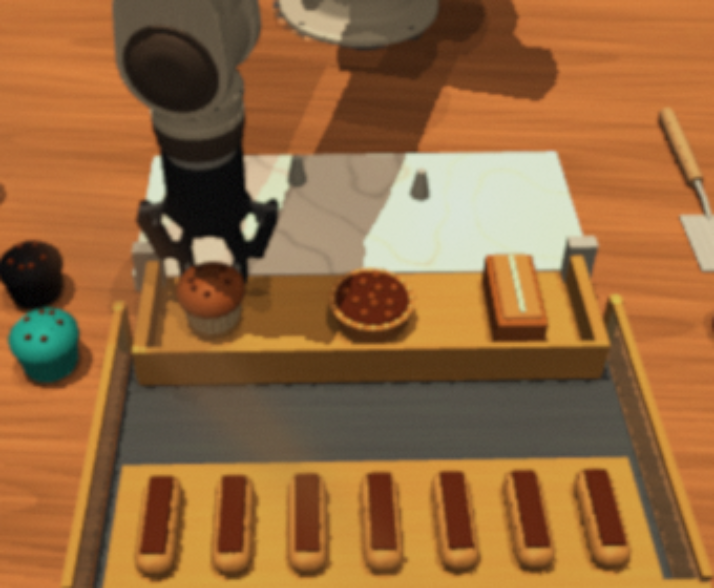

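The muffin is on the tray, upright at (212,298). I back off, close the fingers, and check clearance to the look-alikes before using the right post.

>>> arm_command(motion=[[0.47, [0.3, 0, 0], [0, 0, 0]], [0.47, [0.4, 0, 0], [0, 0, 0]], [0.3, [0.4, 0, -0.2], [0, 0, 0]], [0, [0, 0, 0], [0, 0, 0]], [0, [0, 0, 0], [0, 0, 0]], [0, [0, 0, 0], [0, 0, 0]], [0, [0, 0, 0], [0, 0, 0]]])

```text
time: 18.12
ee_pos: [0.5707, -0.1218, 0.0456]
tcp_rot: [180.0, -0.0, -175.3]
wrist_force: [0.3, -0.1, 0.1]
opening: -0.0003
```

```bash
python3 -c "
from h import *
togo(-25,-213,46)
c=viewer.calibration('top')
for n,p,z in [('black',(446,217),.04),('teal',(428,182),.04),('postR',(397.9,215.8),.074),('postL',(222.6,235.2),.074)]: print(n,np.round(1000*tr(ray(c,p,z)),0))
im=viewer.camera('top')[150:330,200:440];cv2.imwrite('pics/t9.png',cv2.resize(im,None,fx=3,fy=3))"
```

```text
t 18.125 now slab [ -40.5 -149.5] z 45.6 rot [ 180.    -0.  -175.3]
units tool xyz [-0.26 -1.06 -0.01]
black [  -1. -342.]
teal [  93. -309.]
postR [  10. -217.]
postL [  9. 218.]
```

View pics/t9.png

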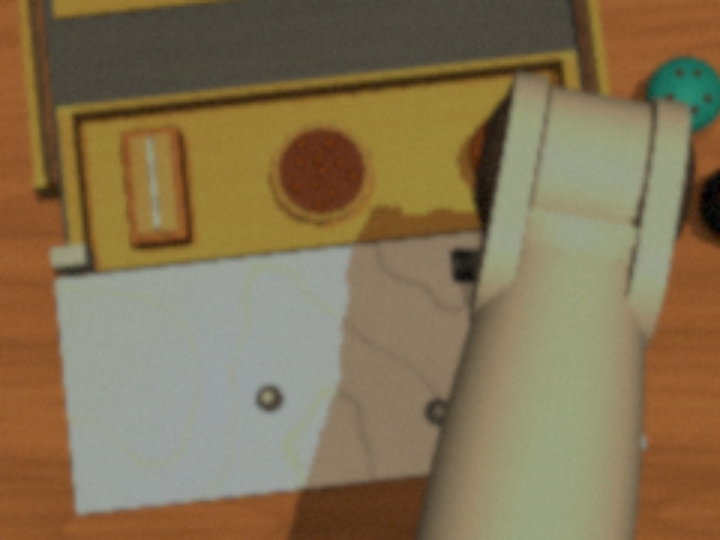

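Both look-alikes clear the path by about 40 mm. I shift to the right post and start a slow push.

>>> arm_command(motion=[[0, [0, -0.3, 0], [0, 0, 0]], [0, [0, -0.4, 0], [0, 0, 0]], [0, [0, -0.36, 0], [0, 0, 0]], [0, [-0.2, 0, 0], [0, 0, 0]], [0, [-0.15, 0, 0], [0, 0, 0]], [0, [-0.08, 0, 0], [0, 0, 0]], [0, [-0.05, 0, 0], [0, 0, 0]], [0, [-0.05, 0, 0], [0, 0, 0]], [0, [-0.06, 0, 0], [0, 0, 0]], [0, [-0.07, 0, 0], [0, 0, 0]], [0, [-0.08, 0, 0], [0, 0, 0]]])

```text
time: 19.55
ee_pos: [0.6191, -0.1814, 0.046]
tcp_rot: [179.9, -0.1, -175.3]
wrist_force: [-6.4, 2.0, 3.6]
opening: 0.0001
```

```bash
python3 -c "
from h import *
togo(61,-213,46)
im=viewer.camera('scene')[140:420,160:500];cv2.imwrite('pics/s10.png',cv2.resize(im,None,fx=2.1,fy=2.1))"
```

```text
t 19.55 now slab [   2.5 -213.2] z 46.0 rot [ 1.799e+02 -1.000e-01 -1.753e+02]
units tool xyz [-0.98  0.    0.  ]
```

View pics/s10.png

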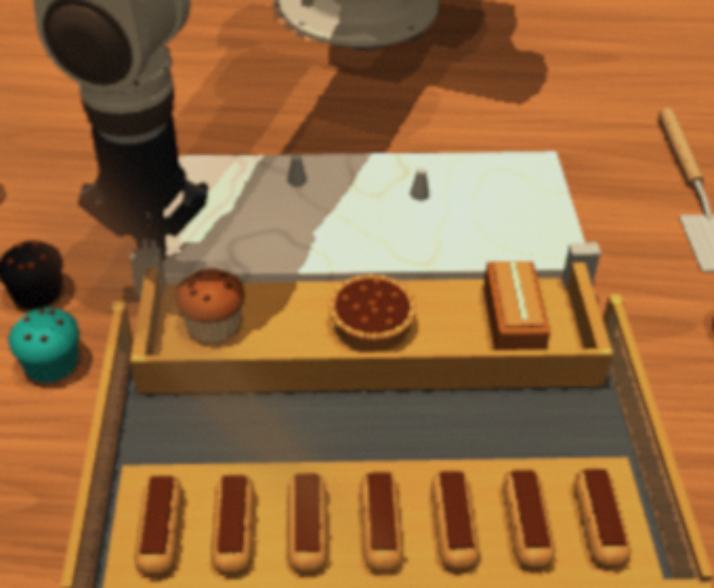

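The tray is moving at about 6 N and the desserts ride with it. I keep pushing.

>>> arm_command(motion=[[0, [-0.06, 0, 0], [0, 0, 0]], [0, [-0.08, 0, 0], [0, 0, 0]], [0, [-0.09, 0, 0], [0, 0, 0]], [0, [-0.1, 0, 0], [0, 0, 0]], [0, [-0.1, 0, 0], [0, 0, 0]], [0, [-0.1, 0, 0], [0, 0, 0]], [0, [-0.1, 0, 0], [0, 0, 0]], [0, [-0.1, 0, 0], [0, 0, 0]], [0, [-0.08, 0, 0], [0, 0, 0]], [0, [-0.06, 0, 0], [0, 0, 0]], [0, [-0.04, 0, 0], [0, 0, 0]]])

```text
time: 20.98
ee_pos: [0.6737, -0.1766, 0.046]
tcp_rot: [179.9, -0.1, -175.3]
wrist_force: [-5.9, 2.6, 3.4]
opening: 0.0002
```

>>> arm_command(motion=[[0, [-0.04, 0, 0], [0, 0, 0]], [0, [-0.03, 0, 0], [0, 0, 0]]])

```text
time: 21.22
ee_pos: [0.6778, -0.1763, 0.0459]
tcp_rot: [179.9, -0.1, -175.3]
wrist_force: [-4.7, 2.3, 2.8]
opening: 0.0002
```

>>> arm_command(motion=[[0, [-0.03, 0, 0], [0, 0, 0]], [0, [-0.03, 0, 0], [0, 0, 0]]])

```text
time: 21.48
ee_pos: [0.679, -0.1762, 0.0459]
tcp_rot: [179.9, -0.4, -175.3]
wrist_force: [-25.0, 2.4, 11.7]
opening: 0.0002
```

>>> arm_command(motion=[[0, [-0.03, 0, 0], [0, 0, 0]], [0, [-0.02, 0, 0], [0, 0, 0]]])

```text
time: 21.72
ee_pos: [0.679, -0.1762, 0.0459]
tcp_rot: [179.9, -0.7, -175.4]
wrist_force: [-39.0, 2.5, 17.3]
opening: 0.0002
```

```bash
python3 -c "
from h import *
togo(61,-213,46)
im=viewer.camera('scene')[140:420,160:500];cv2.imwrite('pics/s11.png',cv2.resize(im,None,fx=2.1,fy=2.1))"
```

```text
t 21.725 now slab [  62.6 -213.1] z 45.9 rot [ 179.9   -0.7 -175.4]
units tool xyz [ 0.03  0.   -0.  ]
```

View pics/s11.png

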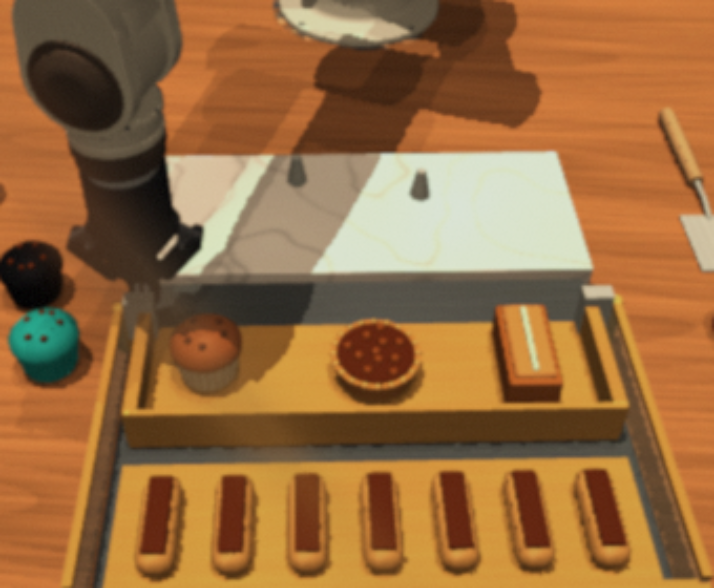

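The force rose from 5 N to 39 N at x = 62.6 mm, which is the stop. The posts look level with the ends of the bay sides. I back off and check.

>>> arm_command(motion=[[0, [0.1, 0, 0], [0, 0, 0]], [0, [0.3, 0, 0], [0, 0, 0]], [0, [0.6, 0, 0], [0, 0, 0]], [0, [0.6, 0, -0.4], [0, 0, 0]], [0, [0.6, 0, -0.7], [0, 0, 0]], [0, [0.6, 0, -0.8], [0, 0, 0]], [0, [0.6, 0, -0.8], [0, 0, 0]], [0, [0.6, 0, 0], [0, 0, 0]], [0, [0.3, 0, 0], [0, 0, 0]], [0, [0, 0, 0], [0, 0, 0]], [0, [0, 0, 0], [0, 0, 0]]])

```text
time: 23.15
ee_pos: [0.4286, -0.1974, 0.2074]
tcp_rot: [179.9, -0.0, -175.3]
wrist_force: [0.4, 1.1, 0.2]
opening: 0.0003
```

```bash
python3 -c "
from h import *
im=viewer.camera('top');cv2.imwrite('pics/top12.png',im);cv2.imwrite('pics/t12.png',cv2.resize(im[75:330,180:460],None,fx=2.3,fy=2.3,interpolation=2))
im=viewer.camera('scene');cv2.imwrite('pics/scene12.png',im)
print(bot.get_obs()['time'])"
```

```text
23.25
```

View pics/t12.png

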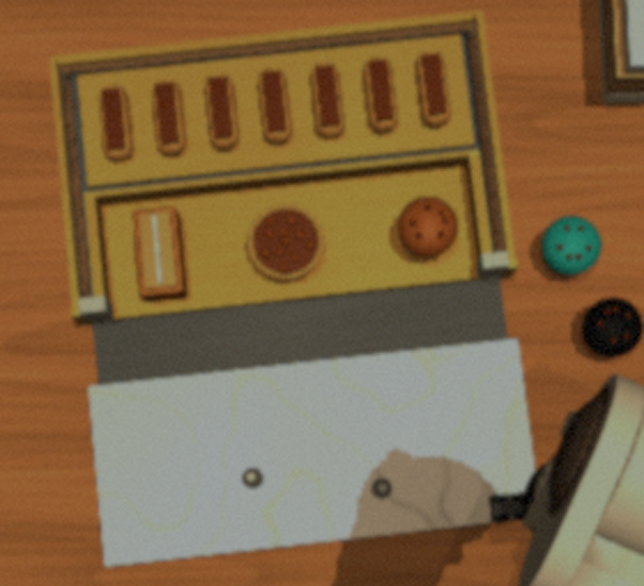

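View pics/scene12.png

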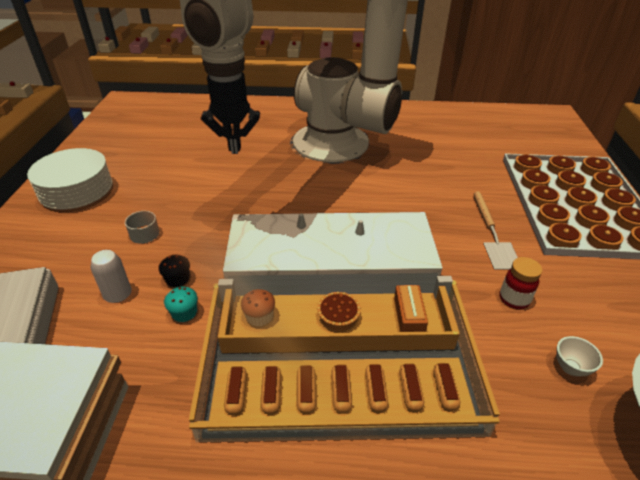

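All three desserts stand inside the tray, and the posts at (92,304) and (495,260) are level with the bay ends. I do a quick numeric check, then hand in.

```bash
python3 -c "
from h import *
c=viewer.calibration('top')
q=lambda x,y,z:np.round(1000*tr(ray(c,(180+x/2.3,75+y/2.3),z)),0)
print('posts',q(92,304,.074),q(495,260,.074),'loaf near',q(162,293,.07),'far',q(155,209,.07),'tart',q(285,242,.05),'muffin',q(427,227,.064),'noz',q(252,478,.062),q(381,488,.062))
a=cv2.imread('pics/scene0.png');b=cv2.imread('pics/scene12.png')
d=cv2.absdiff(a,b).max(2)
for n,(x,y,w,h) in dict(shaker=(88,245,45,60),cutter=(122,208,40,38),black=(157,250,35,38),teal=(162,284,40,40),jar=(498,255,45,55),knife=(470,190,50,80),noz=(293,210,16,20)).items(): print(n,int(np.median(d[y:y+h,x:x+w])),int(np.percentile(d[y:y+h,x:x+w],99)))
bot.job_done();print(bot.get_obs()['time'])"
```

```text
posts [ 79. 218.] [  80. -219.] loaf near [ 84. 142.] far [177. 141.] tart [130.   5.] muffin [ 126. -151.] noz [-125.   67.] [-150.  -69.]
shaker 2 5
cutter 2 5
black 2 12
teal 2 6
jar 2 6
knife 3 19
noz 74 86
the job is handed in; nothing more can be done
the job is handed in; nothing more can be done
```

I slid the loaf cake, the tart and the brown muffin one by one onto the tray, pushing low from behind. Then I pushed the loaded tray home at its right post and handed the job in at about 23 s of the 67 s allowed.

- **Tray home:** it met its stop after about 70 mm of travel. There the force jumped from about 5 N to 39 N (fingertips pressing on the post), and both posts measured 70 mm further in than at the start.
- **Desserts:** in the last images all three stand upright and wholly on the tray. The loaf spans about 12 to 105 mm of the 129 mm floor, and the tart and muffin centres are at about 58 and 54 mm.
- **Other things:** the shaker, cutter, jar, palette knife and both look-alike muffins show no change from the first image. Both nozzles measure within 3 mm of where they started. The image comparison at one nozzle did show a large difference, which I put down to the arm's shadow falling there.
- **Detour at the start:** my first wrist turn went the wrong way and hit a joint's range limit. The arm drifted high above the table and touched nothing; I turned it back the other way.

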